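# Fit the peg set into the pink peg unit and put its tray away

### The arm

A 6-joint arm with a two-finger parallel gripper is mounted at the origin on the work surface. World frame = base frame: x ahead of the robot, y to its left, z up, the work surface at z = 0. Lengths are in mm, angles in rad, forces in N, time in s.
With the tool pointing down it reaches from about 275 to 750 mm from the base axis. Payload 10.2 kg.
Tool frame: the origin (TCP) lies at the very end of the fingers, on their centre line; the grasp point (between the pads) lies 19 mm behind it; z points along the fingers, y is the line along which they close (so a half turn about z gives the same grasp; the last joint's range is limited). The gripper opens to 85 mm and grips with 20 to 120 N. Pads are 22 mm wide; open, the fingers measure 114 mm over their backs; the gripper's body (76 mm by 85 mm) begins 54 mm behind the grasp point. The pads swing forward as they close: fully open they stand 13 mm farther back than shut.
Start: joints at [-0.223, 0.313, 1.498, -0, 1.331, -0.223], TCP at [525.006, -0.013, 231.294] pointing down, gripper open.
Joint ranges: [-2.94, 2.94], [-0.97, 2.17], [0.19, 2.56], [-1.23, 4.37], [0.02, 3.11], [-2.88, 2.88]. Speed limits (rad/s): [2.39, 2.39, 3.01, 3.14, 3.14, 3.14].

### API

Orientations are given as a unit quaternion [w, x, y, z].
In Python, from rig import * gives the robot as it stands. The module is installed in compiled form; this text tells all that it offers.
- The arm moves only by the shell command python3 -m crank 'ROWS' [FORCE]. ROWS is JSON, a list that holds one entry, the list of rows, each a list of 7 numbers: the shift along the tool's x, y, z in units of 25 mm (1.0 is 25 mm), then the turn, a rotation vector about the tool's x, y, z in units of 8 degrees (1.0 is 8 degrees), then the finger opening in mm, from 0 to 85.4. A call has exactly 8 rows; each row shifts and turns the commanded pose from where the row before left it, along the tool's axes as they then stand; what a row does not reach is not made up. A row lasts 1/10 s, in which the tool goes at most 50 mm and 8.59 degrees, less where a joint would pass 70% of its speed; a pose out of reach is approached as far as the arm can. A call is refused whole if a number of a shift passes 1 or a number of a turn 1, either way. A call with a gripper value outside its range is refused whole. The fingers move at their own pace and stop on an object; FORCE is the grip in N (left out, the last holds). Time passes only in rows, so rows that do not move let the fingers close, or fill a call up. It gives the time, the measured TCP pose, the force, the opening and the grip force at its end, in the units of the state.
- sense(): the state, without advancing time (a new reading comes with each control period).
- capture(name): name is "scene" or "side" or "wrist"; returns the picture (420x560x3 uint8, blue, green, red); there is no depth.
- camera_model(name): a dict with "fx", "fy", "cx", "cy" (pixels), "k1" (the pictures are not rectified: a ray, as slopes to the right and down, at radius r is drawn at 1 + k1 r^2 times it, then the intrinsics apply), "world_from_camera" (4x4, takes a point from camera to world coordinates); the wrist camera has in their place "T_tool_cam" (4x4, takes a point from camera to tool coordinates, whose origin is the TCP and whose axes are the flange's). Camera axes: x right, y up, looking along -z (the intrinsics and any distortion apply to the point x, -y, -z); pixel columns grow to the right and rows downward; lengths in mm; the calibration is good to about 2 mm. A picture is of the moment at which its call begins: read the wrist's pose just before it. camera_model takes no time and is no camera call.
- finish_job(): hands the job in; it is judged then, once.
The state is a dict: "time_s": time; "joints": joint angles; "dq": joint speeds; "tau": joint torques, N m; "eef_pos": TCP position; "ee_rot": TCP orientation; "force": force on the tool from outside, world axes, zero at the start; "wrist_torque": the same for the moment, N m; "grip_width": opening from 0.0 (shut) to 1.0 (fully open); "grip_force": force on a finger pad.
Only numpy, scipy, OpenCV 4.12 (cv2) and the standard library are available. Lean on these libraries where they do the work, as an engineer would, in place of code of your own. Each camera call takes 0.05 s, during which the arm holds its last target. There are 200 camera calls.

### The job

Pull the peg tray out from under the pink unit by its handle, and push every peg in it fully home, shoulder against the block, into an opening of its own colour (yellow pegs in yellow blocks, green pegs in green blocks, one peg to an opening). Only when all the pegs are in, slide the empty tray back under the unit until it is fully home against its stop. Leave the vase, the potted plant and the clock undisturbed.

Things in the scene. Friction and masses are not known exactly. Their poses are not given: they have to be found in the camera images.
- unit: Low pink shelf unit, fixed, 332 mm wide (y), 200 mm deep (x), 157 mm tall. Origin on the platform (z = 0) below the middle of its front face; x points into the unit, away from the robot, z up. Four coloured opening blocks stand in a row on its shelf, flush with the front face, 66 mm apart, between its side cheeks, open above.
- bay (a point): Middle of the mouth of the bay at the bottom of the unit's front face, on the platform. The bay is 300 mm wide with 75 mm clear height under the overhanging shelf; a stop inside halts the tray 2 mm past flush. Two wooden rails, 20 mm tall, 10 mm wide, 300 mm apart inside, run 210 mm out from the bay on both sides and guide the tray with 5 mm play each side.
- tray: Loose plywood tray, 0.5 kg, 140 mm deep (x), 290 mm wide (y), walls 5 mm thick, 35 mm high. Origin under the middle of its front wall's outer face; x points into the unit. Fully home when the front is flush with the unit's; it starts 12 to 26 mm short of that. Slides with plain friction, stays where left. Draw it out 140 to 160 mm: fitted pegs stick out 50 mm above it.
- tray_slots (a point): Centre of the tray's slot area, 58 mm behind the tray's front face, at slot floor height (5 mm above the platform). Four slots along x at y = -93, -31, 31 and 93 mm hold the pegs; each about 34 mm wide and 107 mm long. Cork strips between them have their top 11 mm above the platform.
- tray_grip (a point): Grip point of the tray's dark steel handle: an upright block 24 x 24 mm in plan, from 10 to 50 mm above the platform, centred 110 mm in front of the tray's front wall; this point is on its axis, 40 mm above the platform. Pinch it from above and pull or push along the tray's x.
- block_slim1: Yellow opening block of the unit, fixed, 60 mm wide, 62 mm tall, 48 mm deep, with a level round opening 13 mm in diameter right through it and a 3 mm chamfer at the mouth. Origin at the centre of the mouth, in the front face, 126 mm above the platform; x points into the opening, z up. Takes one yellow peg. A dark stripe on its top runs along the opening's axis. The order of the blocks varies.
- peg_slim1: Loose slim peg, 70 g, may be absent: yellow square handle 50 mm long and 22 x 22 mm thick, then a steel pin 10 mm in diameter and 45 mm long with a tapered tip (95 mm over all). Origin at the middle of the handle; x points along the peg to the tip. It starts lying in a tray slot with its tip away from the robot.
- peg_slim1_shoulder (a point): Centre of that peg's shoulder, where the handle meets the pin, 25 mm from the handle's middle; at the mouth of the opening when the peg is fully home.
- block_slim2: Yellow opening block of the unit, fixed, 60 mm wide, 62 mm tall, 48 mm deep, with a level round opening 13 mm in diameter right through it and a 3 mm chamfer at the mouth. Origin at the centre of the mouth, in the front face, 126 mm above the platform; x points into the opening, z up. Takes one yellow peg. A dark stripe on its top runs along the opening's axis. The order of the blocks varies.
- peg_slim2: Loose slim peg, 70 g, may be absent: yellow square handle 50 mm long and 22 x 22 mm thick, then a steel pin 10 mm in diameter and 45 mm long with a tapered tip (95 mm over all). Origin at the middle of the handle; x points along the peg to the tip. It starts lying in a tray slot with its tip away from the robot.
- peg_slim2_shoulder (a point): Centre of that peg's shoulder, where the handle meets the pin, 25 mm from the handle's middle; at the mouth of the opening when the peg is fully home.
- block_stout1: Green opening block of the unit, fixed, 60 mm wide, 62 mm tall, 48 mm deep, with a level round opening 17 mm in diameter right through it and a 3 mm chamfer at the mouth. Origin at the centre of the mouth, in the front face, 126 mm above the platform; x points into the opening, z up. Takes one green peg. A dark stripe on its top runs along the opening's axis. The order of the blocks varies.
- peg_stout1: Loose stout peg, 70 g, may be absent: green square handle 50 mm long and 22 x 22 mm thick, then a steel pin 14 mm in diameter and 45 mm long with a tapered tip (95 mm over all). Origin at the middle of the handle; x points along the peg to the tip. It starts lying in a tray slot with its tip away from the robot.
- peg_stout1_shoulder (a point): Centre of that peg's shoulder, where the handle meets the pin, 25 mm from the handle's middle; at the mouth of the opening when the peg is fully home.
- block_stout2: Green opening block of the unit, fixed, 60 mm wide, 62 mm tall, 48 mm deep, with a level round opening 17 mm in diameter right through it and a 3 mm chamfer at the mouth. Origin at the centre of the mouth, in the front face, 126 mm above the platform; x points into the opening, z up. Takes one green peg. A dark stripe on its top runs along the opening's axis. The order of the blocks varies.
- peg_stout2: Loose stout peg, 70 g, may be absent: green square handle 50 mm long and 22 x 22 mm thick, then a steel pin 14 mm in diameter and 45 mm long with a tapered tip (95 mm over all). Origin at the middle of the handle; x points along the peg to the tip. It starts lying in a tray slot with its tip away from the robot.
- peg_stout2_shoulder (a point): Centre of that peg's shoulder, where the handle meets the pin, 25 mm from the handle's middle; at the mouth of the opening when the peg is fully home.
- vase: White vase, 92 mm wide, 130 mm tall, origin under its centre. Bystander.
- planter: Terracotta pot 96 mm wide and 80 mm tall with a plant in it (about 140 mm tall), origin under its centre. Bystander.
- clock: Round wooden clock lying on its back, 150 mm wide, 22 mm thick, origin under its centre. Bystander.

How it is judged:
By the outcome, as a careful person would: the job done as asked, in the order asked, and still so for the second after the job is handed in, with the robot touching nothing.
Of peg_slim1, peg_slim2, peg_stout1, peg_stout2 only 3 to 4 are there at a start; the rules pass over those that are not, and their reading is None.
At some moment in a run one of peg_slim1, peg_slim2, peg_stout1, peg_stout2 may be knocked a few centimetres aside while the robot is not near it.
It also fails if it takes over 210 s, if anything falls off the work surface, if the arm or the gripper's body presses on something with over 40 N, if the wrist force passes 120 N, or if a joint passes its speed limit or range.

## Working session

There is one attempt and no reset: what is moved stays moved. The work goes in short steps, Python scripts to look and compute and a shell command to move; the robot and the scene stay as the last step left them, time stands still between calls to the robot, and variables do not carry over. Pictures are saved under pics/ and viewed, at most 14 in all, crops included, and the job is handed in when it is done.

```bash
mkdir -p pics
cat > h.py <<'E'
from rig import *
import numpy as np, cv2
from scipy.spatial.transform import Rotation as R
def T_tool():
    s=sense(); q=s["ee_rot"]; T=np.eye(4); T[:3,:3]=R.from_quat([q[1],q[2],q[3],q[0]]).as_matrix(); T[:3,3]=s["eef_pos"]; return T
def cam(name,T=None):
    m=camera_model(name)
    W=np.array(m["world_from_camera"]) if name!="wrist" else (T_tool() if T is None else T)@np.array(m["T_tool_cam"])
    return m,W
def ray(mw,u,v):
    m,W=mw; d=np.array([(u-m["cx"])/m["fx"],(v-m["cy"])/m["fy"]]); s=d.copy()
    for _ in range(30): s=d/(1+m["k1"]*(s@s))
    r=W[:3,:3]@np.array([s[0],-s[1],-1.]); return W[:3,3],r/np.linalg.norm(r)
def onz(mw,u,v,z):
    o,r=ray(mw,u,v); return o+r*(z-o[2])/r[2]
def tri(*mwuv):
    A=np.zeros((3,3));b=np.zeros(3);L=[ray(*x) for x in mwuv]
    for o,r in L:
        P=np.eye(3)-np.outer(r,r);A+=P;b+=P@o
    p=np.linalg.solve(A,b); return p,[round(float(np.linalg.norm((np.eye(3)-np.outer(r,r))@(p-o))),1) for o,r in L]
def proj(mw,p):
    m,W=mw; c=np.linalg.inv(W)@np.append(p,1); s=np.array([c[0]/-c[2],-c[1]/-c[2]]); s=s*(1+m["k1"]*(s@s)); return [round(float(m["fx"]*s[0]+m["cx"]),1),round(float(m["fy"]*s[1]+m["cy"]),1)]
def snap(name,f,crop=None,k=1):
    T=T_tool(); im=capture(name); cv2.imwrite("pics/raw_"+f,im); np.save("pics/"+f+".npy",T)
    if crop: im=im[crop[1]:crop[3],crop[0]:crop[2]]
    cv2.imwrite("pics/"+f,cv2.resize(im,None,fx=k,fy=k,interpolation=cv2.INTER_CUBIC))
E
python3 - <<'E'
from h import *
for n in("scene","side","wrist"):
    snap(n,n+"0.png")
    m,W=cam(n); print(n,m["fx"],W[:3,3].round(),W[:3,2].round(2))
print(T_tool().round(3),sense()); print(np.round(camera_model("wrist")["T_tool_cam"],3))
a=cv2.imread("pics/scene0.png");b=cv2.imread("pics/side0.png")
E
```

```text
scene 401.6028306888459 [1307. -362.  908.] [ 0.65 -0.3   0.7 ]
side 494.61634354078086 [ 107. -489. 1152.] [-0.36 -0.39  0.84]
wrist 327.460886145868 [527.  77. 374.] [0.   0.3  0.95]
[[ 0.00000e+00  1.00000e+00 -1.00000e-03  5.24820e+02]
 [ 1.00000e+00 -0.00000e+00  0.00000e+00  1.80000e-02]
 [ 0.00000e+00 -1.00000e-03 -1.00000e+00  2.30882e+02]
 [ 0.00000e+00  0.00000e+00  0.00000e+00  1.00000e+00]] {'time_s': 0.15, 'joints': array([-2.23436579e-01,  3.13314199e-01,  1.49823117e+00,  3.36844242e-05,
        1.33099569e+00, -2.23416346e-01]), 'dq': array([-0.00070299, -0.00224421, -0.00378844,  0.00068577,  0.0006652 ,
       -0.00135804]), 'tau': array([ 1.79854873e-03, -4.12368500e+01, -2.59796566e+01, -1.57318855e-04,
        3.17765021e-03, -3.62555340e-05]), 'eef_pos': array([5.24819956e+02, 1.81082080e-02, 2.30882082e+02]), 'ee_rot': array([-4.09987986e-04,  7.07116689e-01,  7.07096714e-01, -2.38837854e-04]), 'force': array([-0.48496816,  0.33143616,  0.59570562]), 'wrist_torque': array([-0.03251983,  0.03489687,  0.00536284]), 'grip_force': 0.0, 'grip_width': 1.0017929771714587}
[[-1.0000e-03  9.5300e-01  3.0200e-01  7.6806e+01]
 [ 1.0000e+00  1.0000e-03  0.0000e+00  1.6880e+00]
 [-0.0000e+00  3.0200e-01 -9.5300e-01 -1.4270e+02]
 [ 0.0000e+00  0.0000e+00  0.0000e+00  1.0000e+00]]
```

View pics/scene0.png

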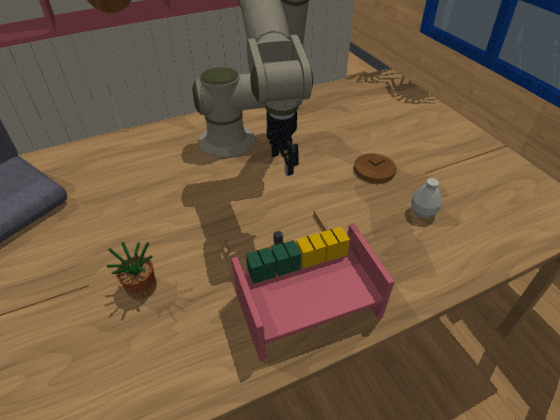

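View pics/side0.png

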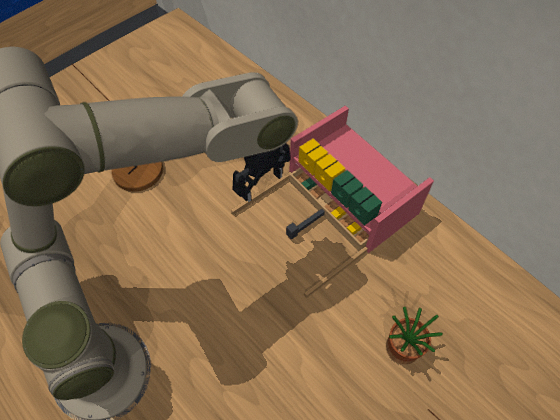

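View pics/wrist0.png

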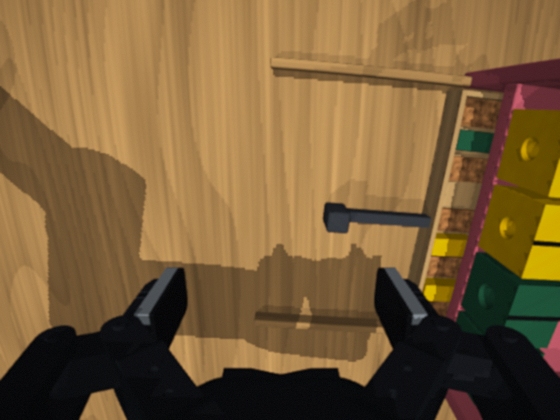

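The scene camera looks from behind the unit. From +y to -y the blocks run yellow, yellow, green, green. In the wrist view the grip block is at about (337,218). The tray shows green at (473,140), an empty slot at (465,195), and yellow at (450,245) and (438,292). So there are 3 pegs. Next I'll make rough measurements.

Run:
```python
from h import *
w=cam("wrist");s=cam("side")
print("grip tri",tri((w,331,217),(s,290,230)))
print("grip top",onz(w,331,217,50),onz(s,290,230,50))
print("rails",onz(w,275,62,20),onz(w,468,80,20),onz(w,257,316,20),onz(w,375,325,20))
print("front wall edge",onz(w,462,92,35),onz(w,425,280,35))
print("holes wrist z126",[onz(w,*p,126).round(0) for p in((530,150),(508,227),(487,294))])
a=cv2.imread("pics/raw_side0.png")[120:280,220:440];b=cv2.imread("pics/raw_scene0.png")[220:300,220:400]
cv2.imwrite("pics/c1.png",cv2.resize(a,None,fx=3.6,fy=3.6,interpolation=cv2.INTER_CUBIC))
```

```text
grip tri (array([580.66195089, -39.48584906,  36.75011375]), [0.8, 0.8])
grip top [579.28247186 -35.23020006  50.        ] [574.22019795 -44.64800194  50.        ]
rails [520.95794151 118.90266645  20.        ] [721.03757577 104.42012579  20.        ] [ 496.37172432 -179.152315     20.        ] [ 648.83536499 -193.89581006   20.        ]
front wall edge [708.17373302  91.65060896  35.        ] [ 697.6395558  -119.60933724   35.        ]
holes wrist z126 [array([722.,  46., 126.]), array([717., -18., 126.]), array([711., -82., 126.])]
```

View pics/c1.png

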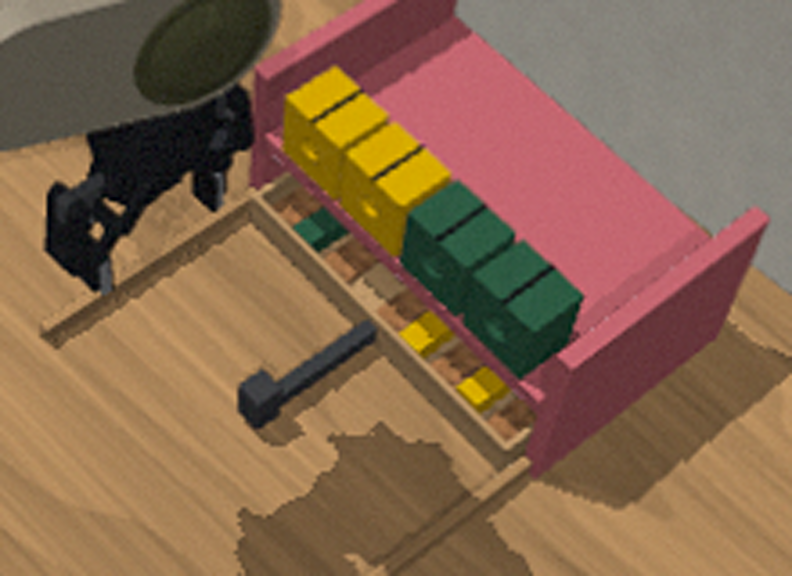

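```bash
python3 -m crank '[[[0,0,0,0,0,-1,85],[0,0,0,0,0,-1,85],[0,0,0,0,0,-1,85],[0,0,0,0,0,-1,85],[0,0,0,0,0,-1,85],[0,0,0,0,0,-1,85],[0,0,0,0,0,-1,85],[0,0,0,0,0,-1,85]]]' 60
python3 -m crank '[[[0,0,0,0,0,-1,85],[0,0,0,0,0,-1,85],[0,0,0,0,0,-0.7,85],[0,0.5,0,0,0,0,85],[0,0,0,0,0,0,85],[0,0,0,0,0,0,85],[0,0,0,0,0,0,85],[0,0,0,0,0,0,85]]]'
python3 - <<'E'
from h import *
snap("wrist","w1.png",k=1.4)
print(T_tool().round(3))
E
```

```text
time_s: 0.95
eef_pos: [524.9, 0.0, 231.0]
ee_rot: [-0.0, 0.222, 0.975, -0.0]
force: [0.1, -0.1, 1.1]
grip_width: 0.996
grip_force: 0.0
time_s: 1.75
eef_pos: [526.0, 12.4, 231.3]
ee_rot: [-0.0, 0.039, 0.999, -0.0]
force: [-0.1, 0.3, -0.5]
grip_width: 0.994
grip_force: 0.0
[[-9.97000e-01  7.70000e-02 -0.00000e+00  5.25956e+02]
 [ 7.70000e-02  9.97000e-01 -0.00000e+00  1.23350e+01]
 [ 0.00000e+00 -0.00000e+00 -1.00000e+00  2.31294e+02]
 [ 0.00000e+00  0.00000e+00  0.00000e+00  1.00000e+00]]
```

View pics/w1.png

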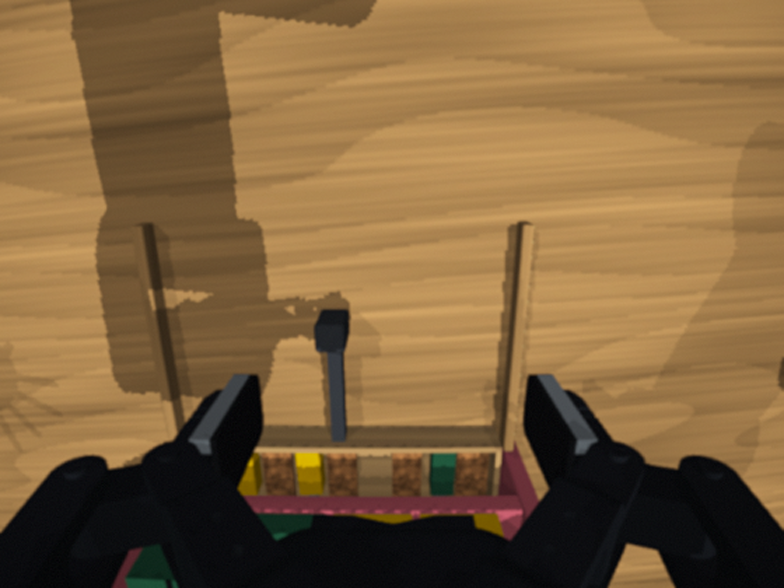

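Run:
```python
from h import *
w0=cam("wrist",np.load("pics/wrist0.png.npy"));w=cam("wrist",np.load("pics/w1.png.npy"));s=cam("side")
p=(236.4,241.8)
for q in((292.2,226.9),(292.2,225)): print("grip",tri((w,*p),(s,*q)))
print(onz(w,*p,50),onz(s,292.2,226.9,50)); print("at w0",proj(w0,onz(w,*p,50)))
print("side proj",proj(s,onz(w,*p,50)))
# holes
hw=[(530,150),(508,227),(487,294)];hs=[(220+x/3.6,120+y/3.6) for x,y in((312,153),(370,210),(432,268),(496,328))]
for a,b in zip(hw,hs): print(tri((w0,*a),(s,*b)))
# unit pose fit: x,y,yaw from holes+rails
for (u,v),z in (((148,225),20),((178,440),20),((523,225),20),((250,449),35),((500,449),35)): print(onz(w,u/1.4,v/1.4,z).round(1))
from scipy.optimize import least_squares
ys=[99,33,-33,-99]
def f(P):
    x,y,a,z=P;r=[]
    for k in range(4):
        X=np.array([x-np.sin(a)*ys[k],y+np.cos(a)*ys[k],z])
        r+=list(np.subtract(proj(s,X),hs[k]))
        if k<3: r+=list(np.subtract(proj(w0,X),hw[k]))
    return r
o=least_squares(f,[716,-50,-.08,126]);print(o.x,np.round(o.fun,1))
```

```text
grip (array([587.10307387, -40.56771526,  47.26306103]), [1.0, 1.0])
grip (array([586.1339803 , -39.49676253,  54.15462978]), [0.8, 0.8])
[587.03721078 -40.16665527  50.        ] [584.8257903  -41.81719841  50.        ]
at w0 [340.1, 220.2]
side proj [292.4, 226.0]
(array([718.70121906,  44.47265187, 124.67796848]), [1.5, 1.5])
(array([713.62123742, -20.00760768, 124.05105253]), [1.9, 1.9])
(array([709.32976659, -84.75031985, 123.48287377]), [1.5, 1.5])
[ 492.4 -179.    20. ]
[ 690.6 -199.9   20. ]
[516.2 114.8  20. ]
[ 693.6 -127.5   35. ]
[710.4  92.7  35. ]
[ 7.16e+02 -5.00e+01 -8.00e-02  1.26e+02] [ 0.5 -2.8  6.1 -4.8  0.9 -2.8  5.2 -2.5  1.  -2.4  4.4 -0.6  1.1 -1.8]
```

```bash
sed -i 's/round(float(\(m\["fx"\][^,]*\),1),round(float(\(.*\)),1)\]$/float(\1),float(\2)]/' h.py; grep -n "def proj" -A1 h.py | tail -1
python3 - <<'E'
from h import *
from scipy.optimize import least_squares
w0=cam("wrist",np.load("pics/wrist0.png.npy"));s=cam("side")
hw=[(530,150),(508,227),(487,294)];hs=[(220+x/3.6,120+y/3.6) for x,y in((312,153),(370,210),(432,268),(496,328))]
ys=[99,33,-33,-99]
def f(P):
    x,y,a,z=P;r=[]
    for k in range(4):
        X=np.array([x-np.sin(a)*ys[k],y+np.cos(a)*ys[k],z])
        r+=list(np.subtract(proj(s,X),hs[k]))
        if k<3: r+=list(np.subtract(proj(w0,X),hw[k]))
    return r
o=least_squares(f,[716,-50,-.08,126],x_scale=[10,10,.1,10],diff_step=1e-4);print(o.x.round(3),np.round(o.fun,1))
E
```

```text
22-    m,W=mw; c=np.linalg.inv(W)@np.append(p,1); s=np.array([c[0]/-c[2],-c[1]/-c[2]]); s=s*(1+m["k1"]*(s@s)); return [float(m["fx"]*s[0]+m["cx"])),float(m["fy"]*s[1]+m["cy"])]Traceback (most recent call last):
  File "<stdin>", line 1, in <module>
  File "h.py", line 22
    m,W=mw; c=np.linalg.inv(W)@np.append(p,1); s=np.array([c[0]/-c[2],-c[1]/-c[2]]); s=s*(1+m["k1"]*(s@s)); return [float(m["fx"]*s[0]+m["cx"])),float(m["fy"]*s[1]+m["cy"])]
                                                                                                                                               ^
SyntaxError: closing parenthesis ')' does not match opening parenthesis '['
```

```bash
sed -i 's/m\["cx"\])),float/m["cx"]),float/' h.py
python3 - <<'E'
from h import *
from scipy.optimize import least_squares
w0=cam("wrist",np.load("pics/wrist0.png.npy"));s=cam("side")
hw=[(530,150),(508,227),(487,294)];hs=[(220+x/3.6,120+y/3.6) for x,y in((312,153),(370,210),(432,268),(496,328))]
ys=[99,33,-33,-99]
def f(P):
    x,y,a,z=P;r=[]
    for k in range(4):
        X=np.array([x-np.sin(a)*ys[k],y+np.cos(a)*ys[k],z])
        r+=list(np.subtract(proj(s,X),hs[k]))
        if k<3: r+=list(np.subtract(proj(w0,X),hw[k]))
    return r
o=least_squares(f,[716,-50,-.08,126],x_scale=[10,10,.1,10],diff_step=1e-4);print(o.x.round(3),np.round(o.fun,1))
E
```

```text
[ 7.13335e+02 -5.31190e+01 -8.10000e-02  1.23385e+02] [ 0.6 -1.  -0.  -1.3  1.  -1.  -0.5 -0.1  1.  -0.5 -0.8  0.9  1.2  0.2]
```

The top of the grip block triangulates to z about 50, at (587,-40), which matches the text. The unit is at about (713,-52), yaw -4.6°. I'll grasp the handle now.

```bash
python3 -m crank '[[[-0.325,-0.24,0.9,0,0,0,85],[-0.325,-0.24,0.9,0,0,0,85],[-0.325,-0.24,0.9,0,0,0,85],[-0.325,-0.24,0.9,0,0,0,85],[-0.325,-0.24,0.9,0,0,0,85],[-0.325,-0.24,0.9,0,0,0,85],[-0.325,-0.24,0.9,0,0,0,85],[-0.325,-0.24,0.9,0,0,0,85]]]'
python3 -m crank '[[[0,0,0.6,0,0,0,85],[0,0,0.65,0,0,0,85],[0,0,0,0,0,0,40],[0,0,0,0,0,0,10],[0,0,0,0,0,0,10],[0,0,0,0,0,0,10],[0,0,0,0,0,0,10],[0,0,0,0,0,0,10]]]' 60
```

```text
time_s: 2.6
eef_pos: [587.4, -40.8, 50.4]
ee_rot: [0.0, 0.039, 0.999, -0.0]
force: [0.5, -0.5, 0.3]
grip_width: 0.995
grip_force: 0.0
time_s: 3.4
eef_pos: [587.4, -40.5, 20.9]
ee_rot: [0.001, 0.039, 0.999, -0.0]
force: [-3.0, 0.2, 6.0]
grip_width: 0.271
grip_force: 61.4
```

```bash
python3 -m crank '[[[0.2,0,0,0,0,0,10],[0.34,0,0,0,0,0,10],[0.34,0,0,0,0,0,10],[0.34,0,0,0,0,0,10],[0.34,0,0,0,0,0,10],[0.34,0,0,0,0,0,10],[0.34,0,0,0,0,0,10],[0.34,0,0,0,0,0,10]]]'
python3 -m crank '[[[0.34,0,0,0,0,0,10],[0.34,0,0,0,0,0,10],[0.34,0,0,0,0,0,10],[0.34,0,0,0,0,0,10],[0.34,0,0,0,0,0,10],[0.34,0,0,0,0,0,10],[0.34,0,0,0,0,0,10],[0.34,0,0,0,0,0,10]]]'
python3 -m crank '[[[0,0,0,0,0,0,10],[0,0,0,0,0,0,85],[0,0,0,0,0,0,85],[0,0,0,0,0,0,85],[0,0,-0.8,0,0,0,85],[0,0,-0.8,0,0,0,85],[0,0,-0.8,0,0,0,85],[0,0,-0.8,0,0,0,85]]]'
```

```text
time_s: 4.2
eef_pos: [523.6, -35.7, 20.8]
ee_rot: [0.002, 0.038, 0.999, -0.0]
force: [5.5, -0.7, 1.8]
grip_width: 0.269
grip_force: 60.9
time_s: 5.0
eef_pos: [455.9, -30.6, 20.7]
ee_rot: [0.002, 0.038, 0.999, -0.0]
force: [5.8, -0.8, 2.2]
grip_width: 0.271
grip_force: 60.9
time_s: 5.8
eef_pos: [454.7, -30.1, 100.6]
ee_rot: [-0.0, 0.038, 0.999, 0.0]
force: [0.2, 0.9, 0.6]
grip_width: 0.992
grip_force: 0.0
```

```bash
python3 -m crank '[[[0,0,-0.8,0,0,0,85],[0,0,-0.8,0,0,0,85],[0,0,-0.8,0,0,0,85],[0,0,-0.8,0,0,0,85],[0,0,-0.8,0,0,0,85],[0,0,0,0,0,0,85],[0,0,0,0,0,0,85],[0,0,0,0,0,0,85]]]'
python3 - <<'E'
from h import *
snap("wrist","w2.png",k=1.4)
snap("side","s2.png",(220,120,440,280),3.6)
print(T_tool().round(3))
E
```

```text
time_s: 6.6
eef_pos: [454.5, -30.1, 198.9]
ee_rot: [-0.001, 0.038, 0.999, 0.0]
force: [-0.2, 0.9, 0.1]
grip_width: 0.998
grip_force: 0.0
[[-9.97000e-01  7.70000e-02 -2.00000e-03  4.54613e+02]
 [ 7.70000e-02  9.97000e-01  1.00000e-03 -3.01290e+01]
 [ 2.00000e-03  0.00000e+00 -1.00000e+00  1.99126e+02]
 [ 0.00000e+00  0.00000e+00  0.00000e+00  1.00000e+00]]
```

View pics/w2.png

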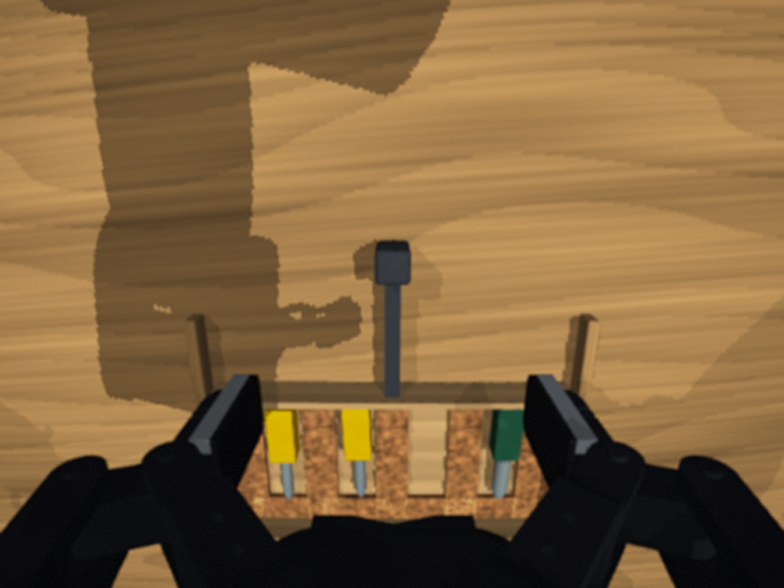

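View pics/s2.png

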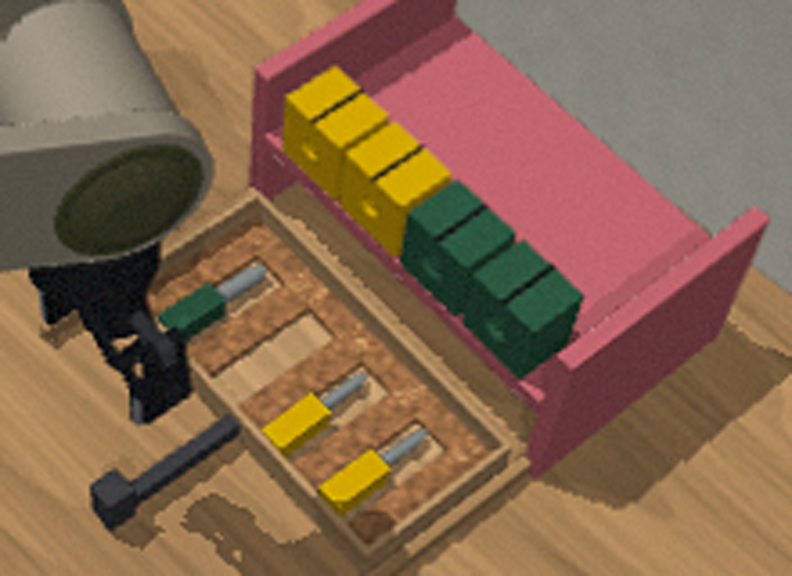

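Run:
```python
from h import *
w=cam("wrist",np.load("pics/w2.png.npy"));s=cam("side");T=np.load("pics/w2.png.npy")
a=-.0785;ux=np.array([np.cos(a),np.sin(a)]);uy=np.array([-np.sin(a),np.cos(a)])
for n,p,q in (("A",(282,436),(355,477)),("B",(356,434),(298,420)),("G",(507.5,434),(194,306)),("grip",(392,263),(113,496))):
    p=(p[0]/1.4,p[1]/1.4);q=(220+q[0]/3.6,120+q[1]/3.6);z=27 if n!="grip" else 50
    P,e=tri((w,*p),(s,*q));Q=onz(w,*p,z);S=onz(s,*q,z)
    f=np.array([564.4,-38.8]);print(n,P.round(1),e,Q.round(1),S.round(1),"tray",[(round(float((x[:2]-f)@ux),1),round(float((x[:2]-f)@uy),1)) for x in(Q,S)],"tool delta",(T[:3,:3].T@(Q-T[:3,3])).round(1))
for y in(-93,-31,31,93): print(y,(f+ux*(5+26)+uy*y).round(1))
```

```text
A [ 594.2 -132.    23.6] [1.2, 1.2] [ 593.3 -130.6   27. ] [ 591.5 -133.6   27. ] tray [(36.0, -89.3), (34.5, -92.4)] tool delta [-146.5  -89.7  171.5]
B [596.4 -71.3  24.6] [0.8, 0.8] [595.6 -70.7  27. ] [594.5 -72.7  27. ] tray [(33.6, -29.3), (32.6, -31.4)] tool delta [-144.2  -29.8  171.6]
G [606.6  51.5  25.9] [0.2, 0.2] [605.7  51.1  27. ] [606.3  51.1  27. ] tray [(34.1, 92.9), (34.7, 92.9)] tool delta [-144.9   92.4  171.6]
grip [454.2 -30.6  33.9] [1.2, 1.2] [451.4 -30.4  50. ] [448.  -37.1  50. ] tray [(-113.3, -0.5), (-116.1, -7.4)] tool delta [  2.7  -0.7 148.9]
-93 [ 588.  -133.9]
-31 [592.9 -72.1]
31 [597.7 -10.3]
93 [602.6  51.5]
```

```bash
python3 -m crank '[[[-0.73,-0.455,0.6,0,0,0,45],[-0.73,-0.455,0.6,0,0,0,45],[-0.73,-0.455,0.6,0,0,0,45],[-0.73,-0.455,0.6,0,0,0,45],[-0.73,-0.455,0.6,0,0,0,45],[-0.73,-0.455,0.6,0,0,0,45],[-0.73,-0.455,0.6,0,0,0,45],[-0.73,-0.455,0.6,0,0,0,45]]]'
python3 -m crank '[[[0,0,0.7,0,0,0,45],[0,0,0.7,0,0,0,45],[0,0,0.7,0,0,0,45],[0,0,0.4,0,0,0,45],[0,0,0,0,0,0,45],[0,0,0,0,0,0,45],[0,0,0,0,0,0,45],[0,0,0,0,0,0,45]]]'
python3 - <<'E'
from h import *
snap("wrist","w3.png",k=1.3)
E
```

```text
time_s: 7.5
eef_pos: [593.9, -132.6, 78.5]
ee_rot: [-0.001, 0.038, 0.999, 0.0]
force: [0.1, 0.4, -0.3]
grip_width: 0.526
grip_force: 0.0
time_s: 8.3
eef_pos: [593.9, -132.3, 18.3]
ee_rot: [0.001, 0.038, 0.999, -0.0]
force: [-0.3, 0.8, 0.2]
grip_width: 0.526
grip_force: 0.0
```

View pics/w3.png

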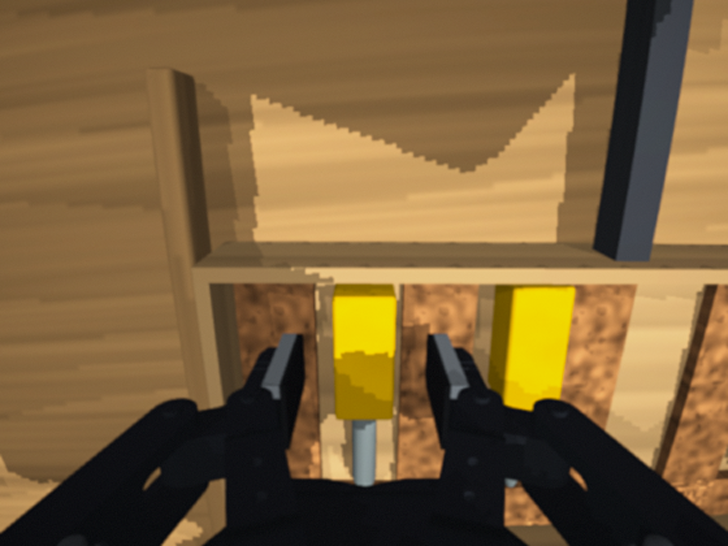

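The peg is centred between the pads: handle top at columns 333-396, rows 297-418, finger faces at 302 and 427. I'll lower 6 mm, grip and lift.

```bash
python3 -m crank '[[[0,0,0.22,0,0,0,45],[0,0,0,0,0,0,15],[0,0,0,0,0,0,10],[0,0,0,0,0,0,10],[0,0,0,0,0,0,10],[0,0,0,0,0,0,10],[0,0,0,0,0,0,10],[0,0,0,0,0,0,10]]]' 60
python3 - <<'E'
from h import *
w=cam("wrist",np.load("pics/w3.png.npy"));T=np.load("pics/w3.png.npy")
for r in(297,418): 
    P=onz(w,364/1.3,r/1.3,27); print((T[:3,:3].T@(P-T[:3,3])).round(1))
a=-.0811;ux=np.array([np.cos(a),np.sin(a)]);uy=np.array([-np.sin(a),np.cos(a)])
t=np.array(sense()["eef_pos"]);print(t)
for y in(99,33,-33,-99): print(y,(np.array([713.4,-53.1])+uy*y).round(1))
E
```

```text
time_s: 9.15
eef_pos: [593.5, -132.2, 12.0]
ee_rot: [-0.0, 0.038, 0.999, 0.0]
force: [0.1, -0.3, 0.3]
grip_width: 0.241
grip_force: 60.2
[23.8 -0.6 -8.7]
[-24.8  -0.6  -8.6]
[ 593.53874031 -132.1764161    11.9844667 ]
99 [721.4  45.6]
33 [716.1 -20.2]
-33 [710.7 -86. ]
-99 [ 705.4 -151.8]
```

```bash
python3 -m crank '[[[0,0,-0.3,0,0,0,10],[0,0,-0.7,0,0,0,10],[0,0,-0.7,0,0,0,10],[0,0,-0.7,0,0,0,10],[0,0,-0.7,0,0,0,10],[0,0,-0.7,0,0,0,10],[0,0,-0.6,0,0,0,10],[0,0,0,0,0,0,10]]]'
python3 -m crank '[[[-0.1,0.7,0,0,0,0,10],[-0.1,0.9,0,0,0,0,10],[-0.15,1,0,0,0,0,10],[-0.15,1,0,0,0,0,10],[-0.15,1,0,0,0,0,10],[-0.1,1,0,0,0,0,10],[-0.1,1,0,0,0,0,10],[-0.1,0.9,0,0,0,0,10]]]'
python3 -m crank '[[[0,0,0,0,0,0,10],[0,0,0,0,0,0,10],[0,0,0,0,0,0,10],[0,0,0,0,0,0,10],[0,0,0,0,0,0,10],[0,0,0,0,0,0,10],[0,0,0,0,0,0,10],[0,0,0,0,0,0,10]]]'
python3 - <<'E'
from h import *
snap("side","s4.png"); snap("wrist","w4.png"); print(T_tool().round(3))
a=cv2.imread("pics/s4.png")[130:230,270:390];b=cv2.imread("pics/w4.png")[180:420,100:460]
a=cv2.resize(a,(480,400),interpolation=cv2.INTER_CUBIC)
cv2.imwrite("pics/s4c.png",cv2.resize(a,(720,600)))
E
```

```text
time_s: 9.95
eef_pos: [594.5, -132.6, 124.6]
ee_rot: [0.002, 0.038, 0.999, -0.001]
force: [-0.6, -0.5, -0.5]
grip_width: 0.241
grip_force: 60.2
time_s: 10.75
eef_pos: [631.1, 55.4, 120.9]
ee_rot: [-0.001, 0.038, 0.999, 0.0]
force: [-0.2, -0.6, -0.7]
grip_width: 0.238
grip_force: 60.2
time_s: 11.55
eef_pos: [631.6, 52.9, 122.0]
ee_rot: [-0.0, 0.038, 0.999, -0.0]
force: [-0.7, 0.4, -1.3]
grip_width: 0.237
grip_force: 60.2
[[-9.97000e-01  7.70000e-02 -0.00000e+00  6.31615e+02]
 [ 7.70000e-02  9.97000e-01  0.00000e+00  5.29380e+01]
 [ 0.00000e+00  0.00000e+00 -1.00000e+00  1.22029e+02]
 [ 0.00000e+00  0.00000e+00  0.00000e+00  1.00000e+00]]
```

View pics/s4c.png

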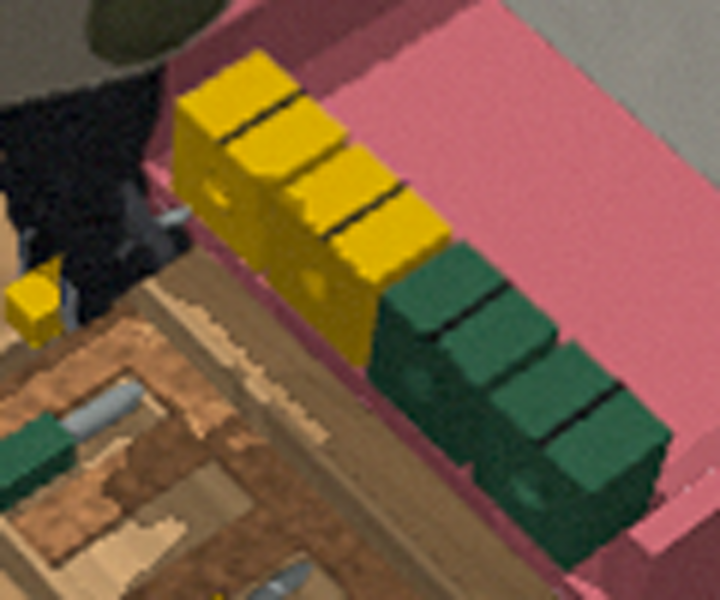

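Run:
```python
from h import *
from scipy.optimize import least_squares
s=cam("side");T=T_tool();c=lambda q:np.array([270+q[0]/6,130+q[1]/6])
tip=T[:3,3]+T[:3,:3]@np.array([-70,0,-4]);print("tip pred",proj(s,tip),"obs",c((188,211)))
off=c((188,211))-proj(s,tip)
st=[(222,140),(329,237),(436,334),(544,441)];ho=[(217,191),(314,285),(420,378),(528,490)];ys=[99,33,-33,-99]
def f(P,pts,z,off):
    x,y,a=P; return np.concatenate([proj(s,np.array([x-np.sin(a)*Y,y+np.cos(a)*Y,z]))+off-c(q) for Y,q in zip(ys,pts)])
for o in(off,0*off):
  for pts,z in((st,157),(ho,126)):
    r=least_squares(f,[713,-53,-.08],x_scale=[10,10,.1],diff_step=1e-4,args=(pts,z,o));print(r.x.round(3),np.round(r.fun,1))
```

```text
tip pred [301.43139827234745, 164.50084804565398] obs [301.33333333 165.16666667]
[ 7.14985e+02 -5.07920e+01 -7.00000e-02] [ 0.4  0.1 -0.3 -0.2 -0.3  0.3  0.3 -0.2]
[ 7.11405e+02 -5.08820e+01 -7.50000e-02] [-0.2 -0.3  0.3 -0.1 -0.1  0.9 -0.  -0.5]
[ 7.13303e+02 -5.20400e+01 -6.90000e-02] [ 0.4  0.1 -0.3 -0.2 -0.3  0.3  0.3 -0.2]
[ 7.09712e+02 -5.21430e+01 -7.50000e-02] [-0.2 -0.3  0.3 -0.1 -0.1  0.9 -0.  -0.5]
```

View pics/w4.png

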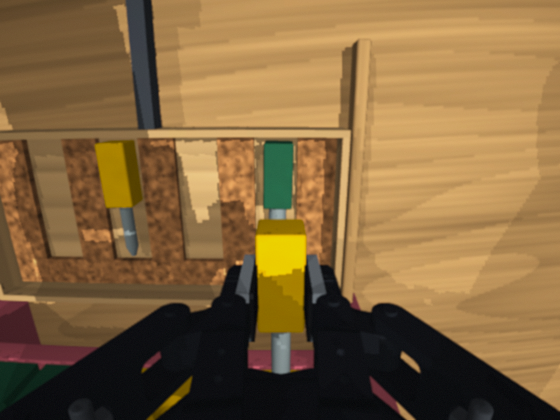

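```bash
python3 -m crank '[[[-0.2,0.04,0,0,0,0,10],[-0.2,0,0,0,0,0,10],[-0.2,0,0,0,0,0,10],[-0.15,0,0,0,0,0,10],[-0.15,0,0,0,0,0,10],[-0.15,0,0,0,0,0,10],[-0.15,0,0,0,0,0,10],[0,0,0,0,0,0,10]]]'
```

```text
time_s: 12.45
eef_pos: [662.0, 51.6, 121.9]
ee_rot: [0.0, 0.038, 0.999, -0.0]
force: [-0.1, -0.1, -1.4]
grip_width: 0.242
grip_force: 60.2
```

```bash
python3 -m crank '[[[-0.16,0,0,0,0,0,10],[-0.16,0,0,0,0,0,10],[-0.16,0,0,0,0,0,10],[-0.16,0,0,0,0,0,10],[-0.16,0,0,0,0,0,10],[-0.16,0,0,0,0,0,10],[-0.04,0,0,0,0,0,10],[0,0,0,0,0,0,10]]]'
```

```text
time_s: 13.25
eef_pos: [686.6, 49.7, 121.9]
ee_rot: [-0.0, 0.038, 0.999, 0.0]
force: [0.2, -0.4, -0.3]
grip_width: 0.239
grip_force: 60.2
```

```bash
python3 -m crank '[[[-0.1,0,0,0,0,0,10],[-0.1,0,0,0,0,0,10],[-0.08,0,0,0,0,0,10],[-0.06,0,0,0,0,0,10],[-0.04,0,0,0,0,0,10],[0,0,0,0,0,0,10],[0,0,0,0,0,0,10],[0,0,0,0,0,0,10]]]'
```

```text
time_s: 14.05
eef_pos: [694.2, 49.2, 122.1]
ee_rot: [-0.003, 0.038, 0.999, -0.0]
force: [-12.9, -0.6, 4.7]
grip_width: 0.241
grip_force: 61.0
```

```bash
python3 -m crank '[[[-0.05,0,0,0,0,0,10],[-0.05,0,0,0,0,0,10],[0,0,0,0,0,0,10],[0,0,0,0,0,0,10],[0,0,0,0,0,0,10],[0,0,0,0,0,0,10],[0,0,0,0,0,0,10],[0,0,0,0,0,0,10]]]'
python3 - <<'E'
from h import *
snap("side","s5.png"); cv2.imwrite("pics/s5c.png",cv2.resize(cv2.imread("pics/s5.png")[130:230,250:370],(720,600),interpolation=cv2.INTER_CUBIC))
E
```

```text
time_s: 14.85
eef_pos: [694.2, 49.2, 122.1]
ee_rot: [-0.007, 0.038, 0.999, -0.0]
force: [-29.7, -0.1, 12.4]
grip_width: 0.245
grip_force: 61.8
```

View pics/s5c.png

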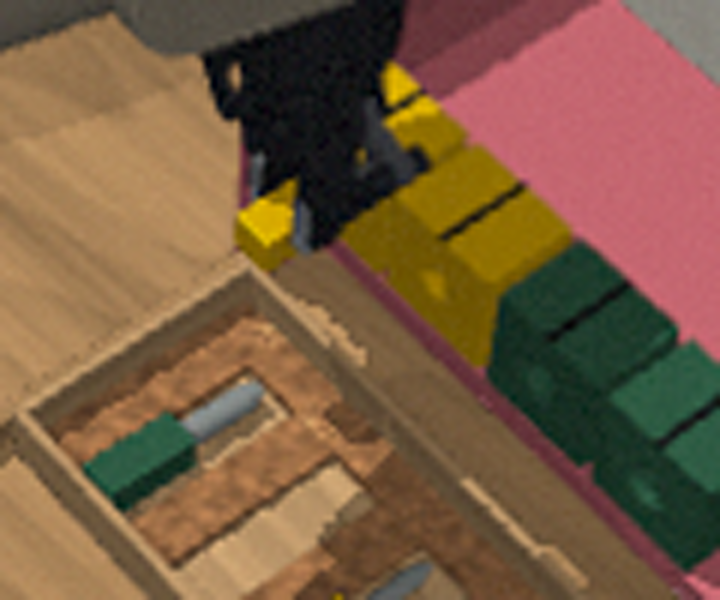

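```bash
python3 -m crank '[[[0.1,0,0,0,0,0,45],[0.05,0,0,0,0,0,45],[0,0,0,0,0,0,45],[0,0,0,0,0,0,45],[0,0,-0.5,0,0,0,45],[0,0,-0.8,0,0,0,45],[0,0,-0.8,0,0,0,45],[0,0,-0.4,0,0,0,45]]]'
python3 -m crank '[[[0.44,-0.64,0,0,0,0,45],[0.44,-0.64,0,0,0,0,45],[0.44,-0.64,0,0,0,0,45],[0.44,-0.64,0,0,0,0,45],[0.44,-0.64,0,0,0,0,45],[0.44,-0.64,0,0,0,0,45],[0.44,-0.64,0,0,0,0,45],[0.44,-0.64,0,0,0,0,45]]]'
python3 -m crank '[[[0,0,1,0,0,0,45],[0,0,1,0,0,0,45],[0,0,1,0,0,0,45],[0,0,0.6,0,0,0,45],[0,0,0,0,0,0,45],[0,0,0,0,0,0,45],[0,0,0,0,0,0,45],[0,0,0,0,0,0,45]]]'
cat >> h.py <<'E'
def handle(f,color,z,tool=True):
    "blobs of a handle colour in saved picture: bbox, area, centre on plane z in tool axes"
    im=cv2.imread("pics/raw_"+f);T=np.load("pics/"+f+".npy");w=cam("wrist",T)
    hsv=cv2.cvtColor(im,cv2.COLOR_BGR2HSV);lo,hi=((20,150,60),(32,255,255)) if color=="y" else ((65,100,25),(95,255,255))
    m=cv2.inRange(hsv,lo,hi);n,l,st,c=cv2.connectedComponentsWithStats(m)
    for i in range(1,n):
        if st[i,4]>150:
            x,y,ww,hh,A=st[i];P=onz(w,x+ww/2,y+hh/2,z);print(color,st[i],"world",P.round(1),"tool",(T[:3,:3].T@(P-T[:3,3])).round(1))
E
python3 - <<'E'
from h import *
snap("wrist","w6.png"); print(T_tool()[:3,3]); handle("w6.png","y",27); handle("w6.png","g",27)
E
```

```text
time_s: 15.7
eef_pos: [695.5, 49.0, 187.5]
ee_rot: [0.002, 0.038, 0.999, -0.0]
force: [0.0, -0.1, 1.3]
grip_width: 0.528
grip_force: 0.0
time_s: 16.5
eef_pos: [596.7, -72.4, 184.8]
ee_rot: [0.0, 0.038, 0.999, -0.0]
force: [0.4, -1.2, -0.6]
grip_width: 0.526
grip_force: 0.0
time_s: 17.3
eef_pos: [597.7, -71.9, 95.6]
ee_rot: [0.001, 0.038, 0.999, -0.0]
force: [0.7, 0.3, 0.1]
grip_width: 0.525
grip_force: 0.0
[597.5547403  -71.83609763  95.41355726]
y [ 265  179   35   73 2374] world [594.5 -70.6  27. ] tool [ 3.4  1.1 68.6]
y [530 383  30  25 151] world [785.9 154.4  27. ] tool [-170.3  240.1   68.8]
g [ 429  182   51   70 2752] world [604.9  48.7  27. ] tool [  2.1 120.8  68.6]
```

```bash
python3 -m crank '[[[0.08,0.02,0.7,0,0,0,45],[0,0,0.8,0,0,0,45],[0,0,0.8,0,0,0,45],[0,0,0.6,0,0,0,45],[0,0,0.2,0,0,0,45],[0,0,0,0,0,0,45],[0,0,0,0,0,0,45],[0,0,0,0,0,0,45]]]'
python3 - <<'E'
from h import *
snap("wrist","w7.png"); print(T_tool()[:3,3]); handle("w7.png","y",27); handle("w3.png","y",27)
E
```

```text
time_s: 18.15
eef_pos: [595.8, -71.3, 18.0]
ee_rot: [0.001, 0.038, 0.999, -0.0]
force: [-0.1, -0.5, 0.5]
grip_width: 0.53
grip_force: 0.0
[595.68503606 -71.23672796  17.86949741]
y [ 256  225   51   99 4678] world [594.5 -71.1  27. ] tool [ 1.3  0.1 -9. ]
y [ 255  218   51  106 5030] world [ 591.  -132.4   27. ] tool [ 2.9 -0.3 -8.7]
y [ 375  218   68   99 5444] world [594.1 -73.2  27. ] tool [ 4.4 59.  -8.7]
```

```bash
python3 -m crank '[[[0,0,0.23,0,0,0,45],[0,0,0,0,0,0,15],[0,0,0,0,0,0,10],[0,0,0,0,0,0,10],[0,0,0,0,0,0,10],[0,0,0,0,0,0,10],[0,0,0,0,0,0,10],[0,0,0,0,0,0,10]]]' 60
python3 -m crank '[[[0,0,-0.3,0,0,0,10],[0,0,-0.7,0,0,0,10],[0,0,-0.7,0,0,0,10],[0,0,-0.7,0,0,0,10],[0,0,-0.7,0,0,0,10],[0,0,-0.7,0,0,0,10],[0,0,-0.6,0,0,0,10],[0,0,0,0,0,0,10]]]'
python3 -m crank '[[[-0.15,0.4,0,0,0,0,10],[-0.2,0.5,0,0,0,0,10],[-0.2,0.5,0,0,0,0,10],[-0.2,0.5,0,0,0,0,10],[-0.1,0.4,0,0,0,0,10],[-0.1,0.16,0,0,0,0,10],[0,0,0,0,0,0,10],[0,0,0,0,0,0,10]]]'
python3 - <<'E'
from h import *
snap("side","s8.png"); snap("wrist","w8.png"); handle("w8.png","y",137)
E
```

```text
time_s: 19.0
eef_pos: [595.3, -71.1, 11.4]
ee_rot: [0.0, 0.038, 0.999, -0.0]
force: [0.8, 0.5, 1.1]
grip_width: 0.243
grip_force: 60.9
time_s: 19.8
eef_pos: [596.1, -71.4, 123.5]
ee_rot: [0.002, 0.038, 0.999, -0.001]
force: [-0.6, -0.1, -1.3]
grip_width: 0.234
grip_force: 60.7
time_s: 20.6
eef_pos: [623.6, -11.8, 121.3]
ee_rot: [-0.0, 0.038, 0.999, -0.0]
force: [0.0, 0.3, -0.3]
grip_width: 0.237
grip_force: 60.7
y [ 254  219   53  115 5571] world [619.5 -12.  137. ] tool [  4.1  -0.4 -15.7]
y [400 351  21  23 204] world [672.9  48.1 137. ] tool [-44.5  63.7 -15.7]
y [370 377  46  43 498] world [696.   40.5 137. ] tool [-68.2  57.9 -15.8]
```

```bash
python3 -m crank '[[[-0.2,0,0,0,0,0,10],[-0.2,0,0,0,0,0,10],[-0.2,0,0,0,0,0,10],[-0.15,0,0,0,0,0,10],[-0.15,0,0,0,0,0,10],[-0.15,0,0,0,0,0,10],[-0.15,0,0,0,0,0,10],[0,0,0,0,0,0,10]]]'
python3 -m crank '[[[-0.16,0,0,0,0,0,10],[-0.16,0,0,0,0,0,10],[-0.16,0,0,0,0,0,10],[-0.16,0,0,0,0,0,10],[-0.16,0,0,0,0,0,10],[-0.16,0,0,0,0,0,10],[-0.04,0,0,0,0,0,10],[0,0,0,0,0,0,10]]]'
```

```text
time_s: 21.5
eef_pos: [653.9, -14.0, 121.2]
ee_rot: [0.0, 0.038, 0.999, -0.0]
force: [-0.7, -0.5, -1.2]
grip_width: 0.241
grip_force: 60.7
time_s: 22.3
eef_pos: [678.6, -15.8, 121.2]
ee_rot: [-0.0, 0.038, 0.999, 0.0]
force: [-0.2, 0.0, -1.5]
grip_width: 0.241
grip_force: 60.7
```

```bash
python3 -m crank '[[[-0.1,0,0,0,0,0,10],[-0.1,0,0,0,0,0,10],[-0.1,0,0,0,0,0,10],[-0.1,0,0,0,0,0,10],[-0.08,0,0,0,0,0,10],[-0.06,0,0,0,0,0,10],[0,0,0,0,0,0,10],[0,0,0,0,0,0,10]]]'
```

```text
time_s: 23.1
eef_pos: [689.4, -16.6, 121.3]
ee_rot: [-0.004, 0.038, 0.999, 0.0]
force: [-18.1, 0.9, 7.8]
grip_width: 0.243
grip_force: 61.8
```

```bash
python3 -m crank '[[[-0.06,0,0,0,0,0,10],[0,0,0,0,0,0,10],[0.12,0,0,0,0,0,45],[0.05,0,0,0,0,0,45],[0,0,0,0,0,0,45],[0,0,-0.8,0,0,0,45],[0,0,-0.8,0,0,0,45],[0,0,-0.9,0,0,0,45]]]'
python3 -m crank '[[[0.44,0.3,0,0,0,0,45],[0.44,0.3,0,0,0,0,45],[0.44,0.3,0,0,0,0,45],[0.44,0.3,0,0,0,0,45],[0.44,0.3,0,0,0,0,45],[0.44,0.3,0,0,0,0,45],[0.44,0.3,0,0,0,0,45],[0.44,0.3,0,0,0,0,45]]]'
python3 -m crank '[[[0,0,1,0,0,0,45],[0,0,1,0,0,0,45],[0,0,1,0,0,0,45],[0,0,0.6,0,0,0,45],[0,0,0,0,0,0,45],[0,0,0,0,0,0,45],[0,0,0,0,0,0,45],[0,0,0,0,0,0,45]]]'
python3 - <<'E'
from h import *
snap("wrist","w9.png"); print(T_tool()[:3,3]); handle("w9.png","y",27); handle("w9.png","g",27)
E
```

```text
time_s: 23.9
eef_pos: [689.3, -16.7, 184.2]
ee_rot: [-0.0, 0.038, 0.999, 0.0]
force: [0.3, 0.3, -0.0]
grip_width: 0.526
grip_force: 0.0
time_s: 24.7
eef_pos: [606.0, 50.2, 183.9]
ee_rot: [0.0, 0.038, 0.999, 0.0]
force: [0.1, -0.1, 0.3]
grip_width: 0.528
grip_force: 0.0
time_s: 25.5
eef_pos: [606.6, 49.9, 94.8]
ee_rot: [0.001, 0.038, 0.999, -0.0]
force: [-0.3, 0.7, -0.6]
grip_width: 0.527
grip_force: 0.0
[606.44530142  49.87024509  94.64836705]
y [133 391  41  29 859] world [769.5 -74.2  27. ] tool [-171.9 -111.2   68.2]
g [ 270  183   32   70 2112] world [605.1  53.5  27. ] tool [ 1.9  3.5 67.8]
```

```bash
python3 -m crank '[[[0.0,0.1,0.7,0,0,0,45],[0,0,0.8,0,0,0,45],[0,0,0.8,0,0,0,45],[0,0,0.6,0,0,0,45],[0,0,0.17,0,0,0,45],[0,0,0,0,0,0,45],[0,0,0,0,0,0,45],[0,0,0,0,0,0,45]]]'
python3 - <<'E'
from h import *
snap("wrist","w10.png"); print(T_tool()[:3,3]); handle("w10.png","g",27)
E
```

```text
time_s: 26.35
eef_pos: [606.8, 52.4, 18.0]
ee_rot: [0.001, 0.038, 0.999, -0.0]
force: [0.1, 0.4, 0.6]
grip_width: 0.531
grip_force: 0.0
[606.73933061  52.36128866  17.91468896]
g [ 259  225   48   97 4379] world [605.1  53.3  27. ] tool [ 1.8  0.8 -9. ]
```

```bash
python3 -m crank '[[[0,0.02,0.23,0,0,0,45],[0,0,0,0,0,0,15],[0,0,0,0,0,0,10],[0,0,0,0,0,0,10],[0,0,0,0,0,0,10],[0,0,0,0,0,0,10],[0,0,0,0,0,0,10],[0,0,0,0,0,0,10]]]' 60
python3 -m crank '[[[0,0,-0.4,0,0,0,10],[0,0,-0.8,0,0,0,10],[0,0,-0.9,0,0,0,10],[0,0,-0.9,0,0,0,10],[0,0,-0.9,0,0,0,10],[0,0,-0.9,0,0,0,10],[0,0,-0.9,0,0,0,10],[0,0,-0.7,0,0,0,10]]]'
python3 -m crank '[[[-0.1,-0.5,0,0,0,0,10],[-0.1,-0.7,0,0,0,0,10],[-0.1,-0.7,0,0,0,0,10],[-0.12,-0.7,0,0,0,0,10],[-0.12,-0.7,0,0,0,0,10],[-0.12,-0.7,0,0,0,0,10],[-0.12,-0.7,0,0,0,0,10],[-0.12,-0.46,0,0,0,0,10]]]'
python3 -m crank '[[[0,0,0.4,0,0,0,10],[0,0,0.5,0,0,0,10],[0,0,0.5,0,0,0,10],[0,0,0.4,0,0,0,10],[0,0,0.2,0,0,0,10],[0,0,0,0,0,0,10],[0,0,0,0,0,0,10],[0,0,0,0,0,0,10]]]'
```

```text
time_s: 27.2
eef_pos: [606.4, 52.9, 11.4]
ee_rot: [0.0, 0.038, 0.999, 0.0]
force: [0.7, 0.3, 1.4]
grip_width: 0.243
grip_force: 60.7
time_s: 28.0
eef_pos: [606.3, 52.8, 173.1]
ee_rot: [0.0, 0.038, 0.999, -0.0]
force: [-0.2, -0.1, 0.2]
grip_width: 0.238
grip_force: 59.8
time_s: 28.8
eef_pos: [618.9, -79.4, 171.2]
ee_rot: [-0.0, 0.039, 0.999, -0.0]
force: [-0.3, -0.0, -0.7]
grip_width: 0.238
grip_force: 59.9
time_s: 29.6
eef_pos: [619.1, -77.5, 121.9]
ee_rot: [0.001, 0.038, 0.999, -0.0]
force: [0.0, -0.6, -0.0]
grip_width: 0.24
grip_force: 59.9
```

```bash
python3 -m crank '[[[-0.2,0,0.02,0,0,0,10],[-0.2,0,0,0,0,0,10],[-0.2,0,0,0,0,0,10],[-0.15,0,0,0,0,0,10],[-0.15,0,0,0,0,0,10],[-0.15,0,0,0,0,0,10],[-0.15,0,0,0,0,0,10],[0,0,0,0,0,0,10]]]'
python3 -m crank '[[[-0.16,0,0,0,0,0,10],[-0.16,0,0,0,0,0,10],[-0.16,0,0,0,0,0,10],[-0.16,0,0,0,0,0,10],[-0.16,0,0,0,0,0,10],[-0.16,0,0,0,0,0,10],[-0.04,0,0,0,0,0,10],[0,0,0,0,0,0,10]]]'
python3 -m crank '[[[-0.1,0,0,0,0,0,10],[-0.1,0,0,0,0,0,10],[-0.1,0,0,0,0,0,10],[-0.1,0,0,0,0,0,10],[-0.08,0,0,0,0,0,10],[-0.06,0,0,0,0,0,10],[0,0,0,0,0,0,10],[0,0,0,0,0,0,10]]]'
```

```text
time_s: 30.4
eef_pos: [646.7, -79.6, 120.6]
ee_rot: [-0.004, 0.038, 0.999, 0.0]
force: [-14.7, 0.9, 6.3]
grip_width: 0.241
grip_force: 60.8
time_s: 31.2
eef_pos: [668.9, -80.0, 120.7]
ee_rot: [-0.008, 0.038, 0.999, 0.002]
force: [-30.9, 7.2, 15.5]
grip_width: 0.241
grip_force: 59.8
time_s: 32.0
eef_pos: [684.8, -82.6, 120.1]
ee_rot: [-0.004, 0.038, 0.999, 0.0]
force: [-13.6, -1.3, 3.7]
grip_width: 0.238
grip_force: 58.8
```

Run:
```python
from h import *
snap("wrist","w11.png"); snap("side","s11.png"); handle("w11.png","g",137.6); 
a=cv2.imread("pics/s11.png")[130:230,260:380];b=cv2.imread("pics/w11.png")[150:420,100:460]
a=cv2.resize(a,(400,333),interpolation=cv2.INTER_CUBIC);b=cv2.resize(b,(400,300),interpolation=cv2.INTER_CUBIC)
cv2.imwrite("pics/c11.png",np.hstack([a,np.vstack([b,np.zeros((33,400,3),np.uint8)])]))
```

```text
g [ 250  197   62   81 4638] world [661.9 -81.  137.6] tool [ 23.1  -0.1 -17.3]
g [  56  288  164   86 4228] world [ 703.8 -151.1  137.6] tool [-24.  -66.8 -17.7]
g [ 248  289   66   85 4261] world [708.3 -84.6 137.6] tool [-23.5  -0.1 -17.7]
g [141 351  21  23 170] world [ 722.4 -148.6  137.6] tool [-42.4 -62.9 -17.9]
g [147 376  46  44 498] world [ 745.5 -144.   137.6] tool [-65.1 -56.6 -18. ]
```

View pics/c11.png

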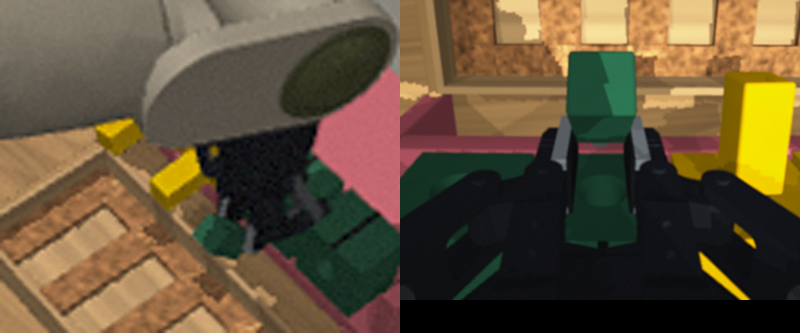

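The green peg pitched in the grip. Lifting it straight up hit the overhanging handle of the first fitted peg. I'll retract and look.

```bash
python3 -m crank '[[[0.3,0,0,0,0,0,10],[0.4,0,0,0,0,0,10],[0.4,0,0,0,0,0,10],[0.5,0,0,0,0,0,10],[0.5,0,0,0,0,0,10],[0.5,0,0,0,0,0,10],[0.4,0,0,0,0,0,10],[0,0,0,0,0,0,10]]]'
python3 - <<'E'
from h import *
snap("wrist","w12.png"); snap("side","s12.png"); handle("w12.png","g",137.6); print(sense()["eef_pos"])
a=cv2.imread("pics/s12.png")[120:220,260:380];b=cv2.imread("pics/w12.png")[150:420,100:460]
a=cv2.resize(a,(400,333),interpolation=cv2.INTER_CUBIC);b=cv2.resize(b,(400,300),interpolation=cv2.INTER_CUBIC)
c=cv2.resize(cv2.imread("pics/scene0.png")*0+capture("scene"),None,fx=2.5,fy=2.5,interpolation=cv2.INTER_CUBIC)[430:697,550:950]
cv2.imwrite("pics/c12.png",np.vstack([np.hstack([a,np.vstack([b,np.zeros((33,400,3),np.uint8)])]),np.hstack([c,c*0])]))
E
```

```text
time_s: 32.9
eef_pos: [611.9, -76.9, 121.0]
ee_rot: [-0.0, 0.038, 0.999, 0.0]
force: [-0.1, -0.5, -0.3]
grip_width: 0.233
grip_force: 58.7
g [ 250  192   62   87 4860] world [588.2 -75.2 137.6] tool [ 23.7  -0.1 -16.6]
g [147 382  44  38 425] world [ 676.1 -140.   137.6] tool [-68.8 -58.  -16.6]
[612.8142592  -77.03032709 121.00903348]
```

View pics/c12.png

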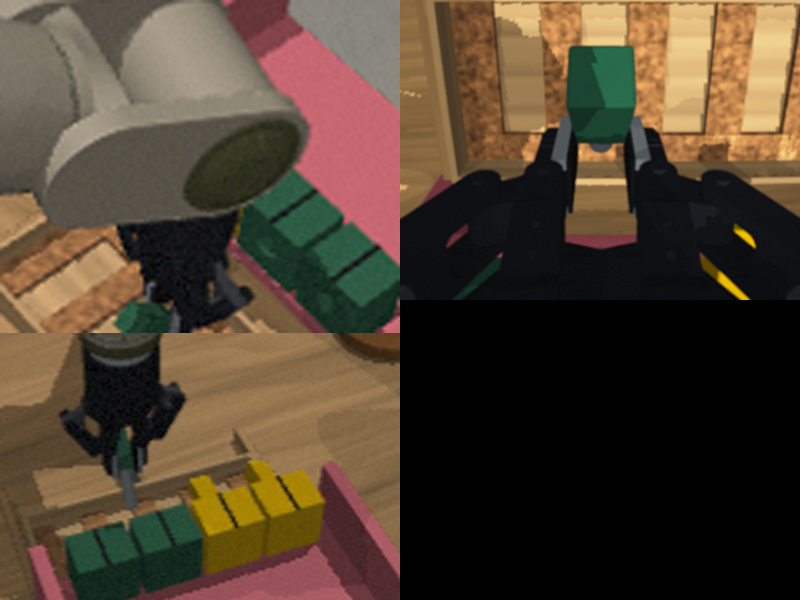

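Run:
```python
from h import *
T=np.load("pics/w12.png.npy");w=cam("wrist",T);c=cam("scene")
def plane(mw,u,v):
    o,r=ray(mw,u,v);o=T[:3,:3].T@(o-T[:3,3]);r=T[:3,:3].T@r;return (o-r*o[1]/r[1]).round(1) if abs(r[1])>.05 else (o,r)
print("tip",plane(c,272,240),"shoulder-ish",plane(c,(550+122)/2.5,(430+132)/2.5))
p0=np.array([0,0,0.])
# wrist rows of centre-column features -> lines in XZ ; fit pose (x,z of handle mid, pitch) 
from scipy.optimize import least_squares
def pts(P):
    x,z,t=P;d=np.array([-np.cos(t),0,np.sin(t)]);n=np.array([-np.sin(t),0,-np.cos(t)]) # d towards tip, n up of handle
    m=np.array([x,0,z]);W=lambda q:T[:3,:3]@q+T[:3,3]
    return [proj(w,W(m-25*d-11*n))[1],proj(w,W(m-25*d+11*n))[1],proj(w,W(m+25*d+11*n))[1],proj(c,W(m+70*d))]
ob=[191.5,150+105/1.111,150+142/1.111]
def f(P):
    q=pts(P);return [q[0]-ob[0],q[1]-ob[1],q[2]-ob[2],q[3][0]-272,q[3][1]-240]
for t0 in(.3,.8,1.3):
    r=least_squares(f,[10,-15,t0],x_scale=[10,10,.3],diff_step=1e-4);print(r.x.round(2),np.round(r.fun,1))
```

```text
tip [-16.8   0.   38.9] shoulder-ish [7.1 0.  1.9]
[ 20.3  -12.85   0.83] [-1.9  1.4  0.2  1.2  2.6]
[ 20.3  -12.85   0.83] [-1.9  1.4  0.2  1.2  2.6]
[ 20.3  -12.85   0.83] [-1.9  1.4  0.2  1.2  2.6]
```

```bash
python3 -m crank '[[[0.66,0.535,0,0,0,0,10],[0.66,0.535,0,0,0,0,10],[0.66,0.535,0,0,0,0,10],[0.66,0.535,0,0,0,0,10],[0.66,0.535,0,0,0,0,10],[0.66,0.535,0,0,0,0,10],[0.66,0.535,0,0,0,0,10],[0.66,0.535,0,0,0,0,10]]]'
python3 -m crank '[[[0,0,0.6,0,0,0,10],[0,0,0.8,0,0,0,10],[0,0,0.8,0,0,0,10],[0,0,0.6,0,0,0,10],[0,0,0.2,0,0,0,10],[0,0,0,0,0,0,10],[0,0,0,0,0,0,10],[0,0,0,0,0,0,10]]]' 25
```

```text
time_s: 33.85
eef_pos: [488.9, 40.4, 120.9]
ee_rot: [0.0, 0.038, 0.999, -0.0]
force: [1.1, 0.3, 0.1]
grip_width: 0.236
grip_force: 58.7
time_s: 34.65
eef_pos: [489.5, 39.8, 46.6]
ee_rot: [0.001, 0.038, 0.999, -0.0]
force: [-0.1, 0.0, -1.4]
grip_width: 0.234
grip_force: 58.7
```

```bash
python3 -m crank '[[[0.15,0,0.15,0,0,0,10],[0.15,0,0.15,0,0,0,10],[0.15,0,0.2,0,0,0,10],[0.15,0,0.2,0,0,0,10],[0.15,0,0.2,0,0,0,10],[0.15,0,0.2,0,0,0,10],[0.1,0,0.2,0,0,0,10],[0,0,0,0,0,0,10]]]' 20
python3 - <<'E'
from h import *
snap("wrist","w13.png"); handle("w13.png","g",27)
E
```

```text
time_s: 35.45
eef_pos: [463.4, 41.9, 13.5]
ee_rot: [-0.0, 0.038, 0.999, 0.0]
force: [-5.1, 1.3, 10.5]
grip_width: 0.237
grip_force: 61.8
g [ 253  168   56  118 5977] world [437.1  43.8  27. ] tool [ 26.3  -0.1 -13.5]
```

```bash
python3 -m crank '[[[0.15,0,0.1,0,0,0,10],[0.15,0,0.1,0,0,0,10],[0.1,0,0.1,0,0,0,10],[0.05,0,0.03,0,0,0,10],[0,0,0,0,0,0,10],[0,0,0,0,0,0,10],[0,0,0,0,0,0,45],[0,0,0,0,0,0,45]]]' 20
python3 -m crank '[[[0,0,0,0,0,0,45],[0,0,0,0,0,0,45],[0,0,0,0,0,0,45],[0,0,-0.8,0,0,0,45],[0,0,-0.8,0,0,0,45],[0,0,-0.8,0,0,0,45],[0,0,0,0,0,0,45],[0,0,0,0,0,0,45]]]'
python3 - <<'E'
from h import *
snap("wrist","w14.png",(120,100,460,355),2.2); handle("w14.png","g",22); print(sense()["eef_pos"])
E
```

```text
time_s: 36.3
eef_pos: [452.5, 42.7, 5.0]
ee_rot: [-0.0, 0.038, 0.999, 0.0]
force: [0.5, 0.7, -0.7]
grip_width: 0.522
grip_force: 0.0
time_s: 37.1
eef_pos: [452.6, 42.7, 64.7]
ee_rot: [-0.0, 0.038, 0.999, -0.0]
force: [-0.1, -0.0, -0.7]
grip_width: 0.528
grip_force: 0.0
g [ 263  160   36   84 2890] world [432.   44.2  22. ] tool [20.7 -0.  42.7]
[452.35125482  42.71740478  64.26417238]
```

View pics/w14.png

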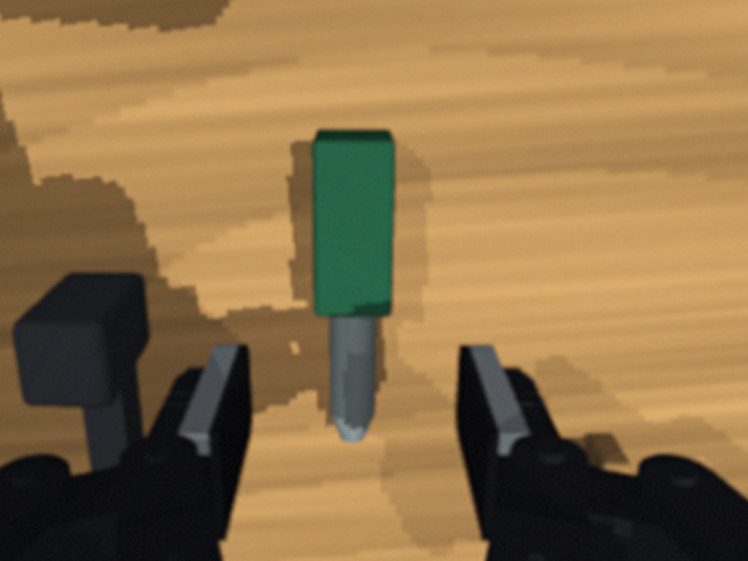

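The green peg lies flat and straight on the table. Its handle top is at crop rows 141-315, columns 315-393, with the tip at (352,438).

Run:
```python
from h import *
T=np.load("pics/w14.png.npy");w=cam("wrist",T)
for r in(100+141/2.2,100+315/2.2):
    P=onz(w,120+354/2.2,r,22);print((T[:3,:3].T@(P-T[:3,3])).round(1))
```

```text
[43.2 -0.1 42.7]
[-5.7 -0.1 42.7]
```

```bash
python3 -m crank '[[[0.75,0,0.3,0,0,0,45],[0,0,0.8,0,0,0,45],[0,0,0.8,0,0,0,45],[0,0,0.43,0,0,0,45],[0,0,0,0,0,0,45],[0,0,0,0,0,0,20],[0,0,0,0,0,0,10],[0,0,0,0,0,0,10]]]' 60
python3 -m crank '[[[0,0,0,0,0,0,10],[0,0,0,0,0,0,10],[0,0,0,0,0,0,10],[0,0,0,0,0,0,10],[0,0,-0.4,0,0,0,10],[0,0,-0.8,0,0,0,10],[0,0,-0.8,0,0,0,10],[0,0,-0.8,0,0,0,10]]]'
python3 - <<'E'
from h import *
print(sense()["eef_pos"],sense()["grip_width"]);snap("wrist","w15.png"); handle("w15.png","g",60); handle("w8.png","y",137)
E
```

```text
time_s: 37.95
eef_pos: [434.6, 44.0, 7.5]
ee_rot: [0.001, 0.038, 0.999, -0.0]
force: [0.5, -0.0, 5.3]
grip_width: 0.236
grip_force: 59.0
time_s: 38.75
eef_pos: [434.0, 44.1, 78.2]
ee_rot: [0.0, 0.038, 0.999, -0.0]
force: [0.1, 0.6, -0.6]
grip_width: 0.241
grip_force: 58.8
[434.00672114  44.12295229  78.18209373] 0.2406066236633937
g [ 255  216   52  112 5223] world [446.2  43.1  60. ] tool [-12.3  -0.1  18.2]
y [ 254  219   53  115 5571] world [619.5 -12.  137. ] tool [  4.1  -0.4 -15.7]
y [400 351  21  23 204] world [672.8  48.1 137. ] tool [-44.5  63.7 -15.7]
y [370 377  46  43 498] world [696.   40.5 137. ] tool [-68.2  57.9 -15.8]
```

```bash
python3 -m crank '[[[0,0,-0.5,0,0,0,10],[0,0,-0.7,0,0,0,10],[0,0,-0.55,0,0,0,10],[0,-0.8,0,0,0,0,10],[0,-1,0,0,0,0,10],[0,-1,0,0,0,0,10],[0,-0.9,0,0,0,0,10],[0,-0.57,0,0,0,0,10]]]'
python3 -m crank '[[[-0.7,0,0,0,0,0,10],[-1,0,0,0,0,0,10],[-1,0,0,0,0,0,10],[-1,0,0,0,0,0,10],[-1,0,0,0,0,0,10],[-1,0,0,0,0,0,10],[-1,0,0,0,0,0,10],[-0.6,0,0,0,0,0,10]]]'
python3 -m crank '[[[-0.3,0,0,0,0,0,10],[-0.16,0,0,0,0,0,10],[0,0,0,0,0,0,10],[0,0,0,0,0,0,10],[0,0,0,0,0,0,10],[0,0,0,0,0,0,10],[0,0,0,0,0,0,10],[0,0,0,0,0,0,10]]]'
python3 - <<'E'
from h import *
snap("wrist","w16.png"); handle("w16.png","g",137);print(T_tool()[:3,3])
E
```

```text
time_s: 39.6
eef_pos: [425.7, -63.6, 120.8]
ee_rot: [0.0, 0.039, 0.999, -0.0]
force: [0.8, -0.1, -0.6]
grip_width: 0.24
grip_force: 58.8
time_s: 40.4
eef_pos: [609.0, -76.4, 120.5]
ee_rot: [0.0, 0.038, 0.999, 0.0]
force: [-0.4, 0.3, -0.6]
grip_width: 0.237
grip_force: 58.8
time_s: 41.2
eef_pos: [619.3, -77.2, 120.6]
ee_rot: [-0.0, 0.038, 0.999, 0.0]
force: [-0.3, -0.1, -1.1]
grip_width: 0.241
grip_force: 58.8
g [ 255  216   52  112 5238] world [612.6 -76.8 137. ] tool [  6.6  -0.1 -16.4]
g [147 376  45  44 489] world [ 681.6 -139.7  137. ] tool [-66.9 -57.5 -16.4]
[619.3093377  -77.22818477 120.59276238]
```

```bash
python3 -m crank '[[[-0.2,0,-0.04,0,0,0,10],[-0.2,0,0,0,0,0,10],[-0.2,0,0,0,0,0,10],[-0.15,0,0,0,0,0,10],[-0.15,0,0,0,0,0,10],[-0.15,0,0,0,0,0,10],[-0.15,0,0,0,0,0,10],[0,0,0,0,0,0,10]]]'
```

```text
time_s: 42.05
eef_pos: [649.6, -79.6, 121.4]
ee_rot: [0.0, 0.038, 0.999, -0.0]
force: [-0.3, 0.4, -1.5]
grip_width: 0.241
grip_force: 58.8
```

```bash
python3 -m crank '[[[-0.16,0,0,0,0,0,10],[-0.16,0,0,0,0,0,10],[-0.16,0,0,0,0,0,10],[-0.16,0,0,0,0,0,10],[-0.16,0,0,0,0,0,10],[-0.16,0,0,0,0,0,10],[-0.04,0,0,0,0,0,10],[0,0,0,0,0,0,10]]]'
python3 -m crank '[[[-0.1,0,0,0,0,0,10],[-0.1,0,0,0,0,0,10],[-0.1,0,0,0,0,0,10],[-0.1,0,0,0,0,0,10],[-0.08,0,0,0,0,0,10],[-0.06,0,0,0,0,0,10],[0,0,0,0,0,0,10],[0,0,0,0,0,0,10]]]'
```

```text
time_s: 42.85
eef_pos: [674.3, -81.4, 121.4]
ee_rot: [-0.0, 0.038, 0.999, 0.0]
force: [0.5, -0.5, -1.0]
grip_width: 0.241
grip_force: 58.8
time_s: 43.65
eef_pos: [686.0, -82.4, 121.5]
ee_rot: [-0.003, 0.038, 0.999, 0.0]
force: [-13.0, 1.0, 4.6]
grip_width: 0.242
grip_force: 59.5
```

```bash
python3 -m crank '[[[-0.06,0,0,0,0,0,10],[0,0,0,0,0,0,10],[0.12,0,0,0,0,0,45],[0.05,0,0,0,0,0,45],[0,0,0,0,0,0,45],[0,0,-0.8,0,0,0,45],[0,0,-0.8,0,0,0,45],[0,0,-0.9,0,0,0,45]]]'
python3 -m crank '[[[1,0.2,0,0,0,0,45],[1,0.2,0,0,0,0,45],[1,0.2,0,0,0,0,45],[1,0.2,0,0,0,0,45],[1,0.2,0,0,0,0,45],[1,0.2,0,0,0,0,45],[1,0.2,0,0,0,0,45],[1,0.2,0,0,0,0,60]]]'
python3 -m crank '[[[1,0.03,0.3,0,0,0,85],[0.44,0,0.4,0,0,0,85],[0,0,0.3,0,0,0,85],[0,0,0,0,0,0,85],[0,0,0,0,0,0,85],[0,0,0,0,0,0,85],[0,0,0,0,0,0,85],[0,0,0,0,0,0,85]]]'
python3 - <<'E'
from h import *
snap("side","s17.png");snap("scene","c17.png");snap("wrist","w17.png")
a=-.074;ux=np.array([np.cos(a),np.sin(a),0]);uy=np.array([-np.sin(a),np.cos(a),0])
for cn,f in(("side","s17"),("scene","c17"),("wrist","w17")):
    im=cv2.imread(f"pics/raw_{f}.png");hsv=cv2.cvtColor(cv2.resize(im,None,fx=1,fy=1),cv2.COLOR_BGR2HSV);mw=cam(cn,np.load(f"pics/{f}.png.npy"))
    for Y in(99,33,-33,-99):
        m=np.array([718.8,47.3,137])+uy*(Y-99);out=[]
        for d in range(-70,4,4):
            u,v=proj(mw,m+ux*d)
            if 0<=u<560 and 0<=v<420:
                h=hsv[int(round(v)),int(round(u))];out.append(("y" if 20<=h[0]<=32 and h[1]>150 else "g" if 65<=h[0]<=95 and h[1]>100 else "."))
            else: out.append("-")
        print(cn,Y,"".join(out))
E
```

```text
time_s: 44.45
eef_pos: [685.0, -82.2, 184.5]
ee_rot: [-0.0, 0.038, 0.999, 0.0]
force: [0.5, 0.4, -0.3]
grip_width: 0.533
grip_force: 0.0
time_s: 45.25
eef_pos: [487.9, -26.8, 184.3]
ee_rot: [0.0, 0.038, 0.999, -0.0]
force: [-0.2, -0.6, 1.0]
grip_width: 0.681
grip_force: 0.0
time_s: 46.05
eef_pos: [453.0, -23.6, 159.2]
ee_rot: [0.0, 0.038, 0.999, -0.0]
force: [0.8, -0.3, 0.1]
grip_width: 0.997
grip_force: 0.0
side 99 ...yyyyyyyyyyyyyyyy
side 33 ..yyyyyyyyyyyyyyy.y
side -33 ...ggggggggggggg..g
side -99 .............gggggg
scene 99 .......yyyyyyyyyyyy
scene 33 ......yyyyyyyyyyyyy
scene -33 .......gggggggggggg
scene -99 ..............ggggg
wrist 99 -------------------
wrist 33 -------------------
wrist -33 -------------------
wrist -99 -------------------
```

Run:
```python
from h import *
a=-.0765;ux=np.array([np.cos(a),np.sin(a),0]);uy=np.array([-np.sin(a),np.cos(a),0])
for cn,f in(("side","s17"),("scene","c17")):
    im=cv2.imread(f"pics/raw_{f}.png");mw=cam(cn)
    for Y in(99,33,-33):
        m=np.array([718.8,47.3,137])+uy*(Y-99);ds=np.arange(-75,-30,.5);r=[]
        for off in(-5,0,5):
            p=np.array([proj(mw,m+ux*d+uy*off) for d in ds],np.float32)
            c=cv2.remap(im,p[:,0].reshape(1,-1),p[:,1].reshape(1,-1),cv2.INTER_LINEAR)[0].astype(float)
            g=np.abs(c-c[-1]).sum(1); lo=g[-20:].mean(); hi=np.median(g[:25]); i=np.where(g>(lo+hi)/2)[0]; r.append(ds[i[-1]] if len(i) else None)
        print(cn,Y,r)
```

```text
side 99 [np.float64(-56.0), np.float64(-57.0), np.float64(-57.5)]
side 33 [np.float64(-57.5), np.float64(-57.5), np.float64(-58.0)]
side -33 [np.float64(-56.5), np.float64(-56.5), np.float64(-57.5)]
scene 99 [np.float64(-48.0), np.float64(-45.5), np.float64(-43.5)]
scene 33 [np.float64(-44.5), np.float64(-45.0), np.float64(-44.5)]
scene -33 [np.float64(-46.0), np.float64(-44.5), np.float64(-45.0)]
```

Side and scene views agree that all three handles protrude equally, to within 1 mm. Next I'll grip the tray handle and push it in.

```bash
python3 -m crank '[[[-0.08,-0.26,0.6,0,0,0,85],[0,0,0.8,0,0,0,85],[0,0,0.8,0,0,0,85],[0,0,0.8,0,0,0,85],[0,0,0.8,0,0,0,85],[0,0,0.8,0,0,0,85],[0,0,0.6,0,0,0,85],[0,0,0.3,0,0,0,85]]]'
python3 -m crank '[[[0,0,0,0,0,0,85],[0,0,0,0,0,0,30],[0,0,0,0,0,0,10],[0,0,0,0,0,0,10],[0,0,0,0,0,0,10],[0,0,0,0,0,0,10],[0,0,0,0,0,0,10],[0,0,0,0,0,0,10]]]' 60
python3 -m crank '[[[-0.2,0,0,0,0,0,10],[-0.34,0,0,0,0,0,10],[-0.34,0,0,0,0,0,10],[-0.34,0,0,0,0,0,10],[-0.34,0,0,0,0,0,10],[-0.34,0,0,0,0,0,10],[-0.34,0,0,0,0,0,10],[-0.34,0,0,0,0,0,10]]]'
```

```text
time_s: 47.0
eef_pos: [453.8, -30.0, 20.5]
ee_rot: [-0.001, 0.038, 0.999, 0.0]
force: [0.5, -0.2, 0.4]
grip_width: 0.994
grip_force: 0.0
time_s: 47.8
eef_pos: [454.3, -30.2, 21.8]
ee_rot: [0.0, 0.038, 0.999, -0.0]
force: [-2.4, -0.4, 5.0]
grip_width: 0.269
grip_force: 62.5
time_s: 48.6
eef_pos: [517.6, -34.8, 21.6]
ee_rot: [-0.002, 0.038, 0.999, 0.0]
force: [-10.0, 0.9, 10.7]
grip_width: 0.268
grip_force: 63.3
```

```bash
python3 -m crank '[[[-0.34,0,0,0,0,0,10],[-0.34,0,0,0,0,0,10],[-0.34,0,0,0,0,0,10],[-0.34,0,0,0,0,0,10],[-0.34,0,0,0,0,0,10],[-0.34,0,0,0,0,0,10],[-0.34,0,0,0,0,0,10],[-0.34,0,0,0,0,0,10]]]'
python3 -m crank '[[[-0.2,0,0,0,0,0,10],[-0.1,0,0,0,0,0,10],[-0.1,0,0,0,0,0,10],[0,0,0,0,0,0,10],[0,0,0,0,0,0,10],[0,0,0,0,0,0,10],[0,0,0,0,0,0,10],[0,0,0,0,0,0,10]]]'
```

```text
time_s: 49.4
eef_pos: [585.6, -40.1, 21.7]
ee_rot: [-0.001, 0.038, 0.999, 0.0]
force: [-9.2, 0.0, 10.6]
grip_width: 0.273
grip_force: 63.2
time_s: 50.2
eef_pos: [595.8, -41.0, 21.8]
ee_rot: [-0.001, 0.038, 0.999, 0.0]
force: [-6.3, -0.1, 7.6]
grip_width: 0.269
grip_force: 63.0
```

```bash
python3 -m crank '[[[-0.08,0,0,0,0,0,10],[-0.08,0,0,0,0,0,10],[-0.08,0,0,0,0,0,10],[-0.06,0,0,0,0,0,10],[-0.06,0,0,0,0,0,10],[0,0,0,0,0,0,10],[0,0,0,0,0,0,10],[0,0,0,0,0,0,10]]]'
```

```text
time_s: 51.0
eef_pos: [604.6, -41.6, 21.8]
ee_rot: [-0.001, 0.038, 0.999, 0.0]
force: [-7.5, 0.6, 8.3]
grip_width: 0.271
grip_force: 63.1
```

```bash
python3 -m crank '[[[-0.05,0,0,0,0,0,10],[-0.05,0,0,0,0,0,10],[-0.05,0,0,0,0,0,10],[0,0,0,0,0,0,10],[0,0,0,0,0,0,10],[0,0,0,0,0,0,10],[0,0,0,0,0,0,10],[0,0,0,0,0,0,10]]]'
```

```text
time_s: 51.8
eef_pos: [604.7, -41.7, 21.6]
ee_rot: [-0.006, 0.038, 0.999, 0.0]
force: [-30.1, 0.7, 21.8]
grip_width: 0.27
grip_force: 65.0
```

```bash
python3 -m crank '[[[0.1,0,0,0,0,0,10],[0,0,0,0,0,0,60],[0,0,0,0,0,0,85],[0,0,0,0,0,0,85],[0,0,0,0,0,0,85],[0,0,-0.5,0,0,0,85],[0,0,-0.8,0,0,0,85],[0.3,0,-0.8,0,0,0,85]]]'
python3 -m crank '[[[1,0,-0.6,0,0,0,85],[1,0,-0.6,0,0,0,85],[1,0,-0.6,0,0,0,85],[1,0,-0.6,0,0,0,85],[1,0,-0.3,0,0,0,85],[0,0,0,0,0,0,85],[0,0,0,0,0,0,85],[0,0,0,0,0,0,85]]]'
python3 - <<'E'
from h import *
snap("side","s18.png");snap("scene","c18.png")
a=-.0765;ux=np.array([np.cos(a),np.sin(a),0]);uy=np.array([-np.sin(a),np.cos(a),0])
for cn,f in(("side","s18"),("scene","c18")):
    im=cv2.imread(f"pics/raw_{f}.png");mw=cam(cn)
    for Y in(99,33,-33):
        m=np.array([718.8,47.3,137])+uy*(Y-99);ds=np.arange(-75,-30,.5);r=[]
        for off in(-5,0,5):
            p=np.array([proj(mw,m+ux*d+uy*off) for d in ds],np.float32)
            c=cv2.remap(im,p[:,0].reshape(1,-1),p[:,1].reshape(1,-1),cv2.INTER_LINEAR)[0].astype(float)
            g=np.abs(c-c[-1]).sum(1); lo=g[-20:].mean(); hi=np.median(g[:25]); i=np.where(g>(lo+hi)/2)[0]; r.append(float(ds[i[-1]]) if len(i) else None)
        print(cn,Y,r)
# grip block (dark) where it should be: darkness along tray axis at z=50 in side view
im=cv2.imread("pics/raw_side0.png" if 0 else "pics/raw_s18.png");mw=cam("side")
g0=np.array([604.7,-41.7,50])
print("grip brightness",[(d,int(im[int(round(v)),int(round(u))].mean())) for d in range(-30,31,6) for u,v in [proj(mw,g0+ux*d)]])
b=cv2.imread("pics/raw_scene0.png");c=cv2.imread("pics/raw_c18.png")
for n,(x0,y0,x1,y1) in {"vase":(405,175,445,225),"plant":(105,240,160,300),"clock":(350,150,400,185)}.items(): print(n,np.abs(b[y0:y1,x0:x1].astype(int)-c[y0:y1,x0:x1]).mean().round(1))
print(sense()["eef_pos"])
E
```

```text
time_s: 52.6
eef_pos: [599.5, -41.4, 75.4]
ee_rot: [0.0, 0.038, 0.999, -0.0]
force: [0.5, 0.3, 0.9]
grip_width: 0.993
grip_force: 0.0
time_s: 53.4
eef_pos: [475.1, -31.9, 141.7]
ee_rot: [0.0, 0.038, 0.999, -0.0]
force: [0.1, 0.1, 0.2]
grip_width: 0.994
grip_force: 0.0
side 99 [-56.0, -56.5, -57.0]
side 33 [-56.5, -56.5, -57.0]
side -33 [-57.5, -58.0, -61.0]
scene 99 [-47.5, -45.0, -43.5]
scene 33 [-45.0, -45.5, -45.0]
scene -33 [-45.5, -45.5, -45.0]
grip brightness [(-30, 130), (-24, 46), (-18, 33), (-12, 64), (-6, 63), (0, 62), (6, 62), (12, 118), (18, 109), (24, 123), (30, 110)]
vase 3.0
plant 2.5
clock 3.1
[474.86965783 -31.81637553 141.28398933]
```

```bash
python3 -c "
from rig import *
print(finish_job())"
```

```text
the job is handed in; nothing more can be done
None
```

The job is handed in: all three pegs (two yellow, one green) are pushed home in openings of their own colour, the empty tray is back against its stop, and the vase, plant and clock look unmoved; the green peg was knocked crooked in the grip and re-seated first.

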